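# Set out a birdhouse kit on its outline tiles

### The arm

A 7-joint arm with a two-finger parallel gripper is mounted at the origin on the work surface. World frame = base frame: x ahead of the robot, y to its left, z up, the work surface at z = 0. Lengths are in mm, angles in rad, forces in N, time in s.
With the tool pointing down it reaches from about 350 to 900 mm from the base axis. Payload 8.1 kg.
Tool frame: the origin (TCP) lies at the very end of the fingers, on their centre line; the grasp point (between the pads) lies 19 mm behind it; z points along the fingers, y is the line along which they close (so a half turn about z gives the same grasp; the last joint's range is limited). The gripper opens to 85 mm and grips with 20 to 120 N. Pads are 22 mm wide; open, the fingers measure 114 mm over their backs; the gripper's body (76 mm by 85 mm) begins 54 mm behind the grasp point. The pads swing forward as they close: fully open they stand 13 mm farther back than shut.
Start: joints at [1.236, 0.434, 0.025, 1.573, -0.012, 1.134, -0.075], TCP at [143.556, -608.303, 231.323] pointing down, gripper open.
Joint ranges: [-2.62, 2.62], [-0.44, 2.09], [-1.27, 1.32], [0.08, 2.57], [-1.32, 4.46], [0.12, 2], [-2.74, 2.74]. Speed limits (rad/s): [2.22, 2.22, 3.01, 3.01, 3.14, 3.14, 3.14].

### API

Orientations are given as a rotation vector (axis times angle).
In Python, from workcell import manip gives the robot as it stands.
- The arm moves only by the shell command python3 -m inch 'ROWS' [FORCE]. ROWS is JSON, a list of rows, each a list of 5 numbers: the shift along the tool's x, y, z in cm, then the turn about the tool's z in rad, then the closure, from -1 (fully open) to 1 (shut). A call has exactly 10 rows; each row shifts and turns the commanded pose from where the row before left it, along the tool's axes as they then stand; what a row does not reach is not made up. A row lasts 1/8 s, in which the tool goes at most 62.5 mm and 10.7 degrees, less where a joint would pass 70% of its speed; a pose out of reach is approached as far as the arm can. A call with a gripper value outside its range is refused whole. The fingers move at their own pace and stop on an object; FORCE is the grip in N (left out, the last holds). Time passes only in rows, so rows that do not move let the fingers close, or fill a call up. It gives the time, the measured TCP pose, the force, the opening and the grip force at its end, in the units of the state.
- manip.read_state(): the state, without advancing time (a new reading comes with each control period).
- manip.capture(name): name is "side" or "top" or "wrist"; returns a dict with "color" (400x640x3 uint8, blue, green, red), "depth" (400x640 float32, mm along the optical axis (not along the pixel's ray), 0 where there is no reading), "mtx" (3x3 intrinsics, pixels), "origin" and "orientation" of the camera in the world; the wrist camera has in their place "tool_from_camera" (4x4, takes a point from camera to tool coordinates, whose origin is the TCP and whose axes are the flange's). Camera axes: x right, y down, z forward; pixel columns grow to the right and rows downward; lengths in mm; the calibration is good to about 2 mm. A picture is of the moment at which its call begins: read the wrist's pose just before it.
- manip.hand_in(): hands the job in; it is judged then, once.
The state is a dict: "clock": time; "joint_pos": joint angles; "dq": joint speeds; "joint_efforts": joint torques, N m; "tool_pos": TCP position; "tcp_rot": TCP orientation; "force": force on the tool from outside, world axes, zero at the start; "torque": the same for the moment, N m; "finger_gap": finger opening in mm; "gripper_force": force on a finger pad.
Only numpy, scipy, OpenCV 4.12 (cv2) and the standard library are available. Lean on these libraries where they do the work, as an engineer would, in place of code of your own. Each camera call takes 0.05 s, during which the arm holds its last target. There are 200 camera calls.

### The job

Set out the next birdhouse kit: take the two aluminium ridge caps, the square sanding pad and the round entrance disc out of the open plywood box and lay each one flat, centred and squarely, on the plywood tile that bears its own painted outline, the ridge caps standing ridge up as they are now. Leave the screwdriver in the box.

Things in the scene. Friction and masses are not known exactly. Their poses are not given: they have to be found in the camera images.
- long_cap_center (a point): long ridge cap: bent aluminium sheet, 130 mm long (its x axis), 36 mm wide (y), 27 mm high, hollow below, with two upright parallel skirts 15 mm high along its long sides under a blunt roof shape; grip it across the skirts, 36 mm apart; loose, 50 to 95 g. Point: its centre, 13.5 mm above its lower edges; z up
- short_cap_center (a point): short ridge cap: the same profile, only 72 mm long (x), 36 mm wide (y), 27 mm high; loose, 30 to 55 g. Point: its centre, 13.5 mm above its lower edges; z up
- sanding_pad_center (a point): black rubber sanding pad, a square block 58 x 58 mm (x, y), 22 mm high; loose, 60 to 110 g. Point: its centre, 11 mm above its underside; z up
- entrance_disc_center (a point): pale maple entrance disc, 60 mm across, 18 mm high, with a 32 mm hole through its middle; loose, 30 to 55 g. Point: its centre, 9 mm above its underside (in the middle of the hole)
- screwdriver_grip (a point): screwdriver, to be left in the box: yellow grip 90 mm long, 28 mm thick, chrome shaft, 200 mm in all; lies in the box along the +x wall. Point: the middle of the grip, 13 mm above the box floor; x runs from the grip towards the tip
- kit_box: open plywood box that does not move, outside 226 mm (x) by 436 mm (y), walls 8 mm thick and 43 mm high, floor top 8 mm above the bench; inside 210 x 420 mm. Its lid is swung right back and slopes down to the bench on its +x side, all of it below 50 mm. Origin: underside of the box, at its centre. The four kit things lie on its floor in a row along its y axis, about 97 mm apart, in any order, caps lengthwise roughly along its x axis
- tile_long: fixed plywood tile 150 x 90 x 6 mm, flat on the bench; origin at the centre of its UNDERSIDE (top face 6 mm higher), x along its 150 mm length. Painted on its middle: a dark 130 x 36 mm rectangle (130 along x) with a thin bare line along it, outline of the long ridge cap
- tile_short: fixed plywood tile 150 x 90 x 6 mm, flat on the bench; origin at the centre of its UNDERSIDE (top face 6 mm higher), x along its 150 mm length. Painted on its middle: a dark 72 x 36 mm rectangle (72 along x) with a thin bare line along it, outline of the short ridge cap
- tile_square: fixed plywood tile 150 x 90 x 6 mm, flat on the bench; origin at the centre of its UNDERSIDE (top face 6 mm higher), x along its 150 mm length. Painted on its middle: a plain dark 58 x 58 mm square, sides along x and y, outline of the sanding pad
- tile_ring: fixed plywood tile 150 x 90 x 6 mm, flat on the bench; origin at the centre of its UNDERSIDE (top face 6 mm higher), x along its 150 mm length. Painted on its middle: a dark ring 60 mm across with a bare 32 mm centre, outline of the entrance disc
Mind the look-alikes: they are no part of the job. What is shaped like the tile_short but purple is not meant.

How it is judged (in metres and radians):
At the end, for the whole second after the job is handed in: Each of the four lies flat at rest on its own tile, its centre within 12 mm of the tile's centre; caps ridge up (within 0.15 rad) and lengthwise along the tile within 0.2 rad, pad square to its outline within 0.2 rad (any side), disc turned anyhow; the screwdriver's grip is still inside the box (horizontal distance between long_cap_center and tile_long below 0.012 m and z of long_cap_center in the frame of tile_long below 0.0235 m and linear speed of each of long_cap, short_cap, sanding_pad, entrance_disc below 0.02 m/s and angle between the x axis of long_cap_center and the x axis of tile_long, either way round below 0.2 rad and angle between each of long_cap_center, short_cap_center's own z axis and vertical below 0.15 rad and horizontal distance between short_cap_center and tile_short below 0.012 m and z of short_cap_center in the frame of tile_short below 0.0235 m and angle between the x axis of short_cap_center and the x axis of tile_short, either way round below 0.2 rad and horizontal distance between sanding_pad_center and tile_square below 0.012 m and z of sanding_pad_center in the frame of tile_square below 0.021 m and (angle between the x axis of sanding_pad_center and the x axis of tile_square, either way round below 0.2 rad or angle between the x axis of sanding_pad_center and the y axis of tile_square, either way round below 0.2 rad) and horizontal distance between entrance_disc_center and tile_ring below 0.012 m and z of entrance_disc_center in the frame of tile_ring below 0.019 m and x of screwdriver_grip in the frame of kit_box between -0.105 and 0.105 m and y of screwdriver_grip in the frame of kit_box between -0.21 and 0.21 m and z of screwdriver_grip in the frame of kit_box below 0.035 m); the robot touches nothing.
It also fails if it takes over 104 s, if anything falls off the work surface, if the arm or the gripper's body presses on something with over 40 N, if the wrist force passes 120 N, or if a joint passes its speed limit or range.

## Working session

There is one attempt and no reset: what is moved stays moved. The work goes in short steps, Python scripts to look and compute and a shell command to move; the robot and the scene stay as the last step left them, time stands still between calls to the robot, and variables do not carry over. Pictures are saved under pics/ and viewed, at most 14 in all, crops included, and the job is handed in when it is done.

```bash
mkdir -p pics
cat > h.py <<'E'
import numpy as np, cv2
from workcell import manip
from scipy.spatial.transform import Rotation as R
def cam(name):
    s=manip.read_state(); c=manip.capture(name)
    if name=="wrist":
        T=np.eye(4);T[:3,:3]=R.from_rotvec(s["tcp_rot"]).as_matrix();T[:3,3]=s["tool_pos"]
        W=T@np.array(c["tool_from_camera"]); 
    else:
        W=np.eye(4);o=np.array(c["orientation"]);W[:3,:3]=o if o.shape==(3,3) else R.from_rotvec(o).as_matrix();W[:3,3]=c["origin"]
    c["W"]=W;return c
def onplane(c,px,z):
    px=np.atleast_2d(px).astype(float);K=np.array(c["mtx"])
    d=np.c_[(px[:,0]-K[0,2])/K[0,0],(px[:,1]-K[1,2])/K[1,1],np.ones(len(px))]@c["W"][:3,:3].T
    o=c["W"][:3,3];return o+d*((z-o[2])/d[:,2])[:,None]
E
python3 - <<'E'
from h import *
s=manip.read_state();print({k:np.round(v,3) for k,v in s.items()})
for n in("top","side","wrist"):
    c=cam(n);cv2.imwrite(f"pics/{n}0.png",c["color"]);np.savez(f"{n}0.npz",**{k:np.array(v) for k,v in c.items()});print(n,c.get("orientation"),np.round(c["W"],2).tolist())
E
```

```text
{'clock': np.float64(0.0), 'joint_pos': array([ 1.236,  0.435,  0.025,  1.574, -0.012,  1.134, -0.075]), 'dq': array([-0.002, -0.   , -0.001,  0.   , -0.001, -0.001, -0.   ]), 'joint_efforts': array([-1.0000e-03, -6.7046e+01,  1.0250e+00, -3.1621e+01,  1.6000e-02,
        1.2000e-02,  0.0000e+00]), 'tool_pos': array([ 143.396, -607.775,  230.523]), 'tcp_rot': array([-3.119e+00, -3.630e-01,  1.000e-03]), 'force': array([0.337, 0.003, 0.47 ]), 'torque': array([-0.001,  0.02 ,  0.013]), 'gripper_force': np.float64(0.0), 'finger_gap': np.float64(85.956)}
top [-2.19752444  2.00210544 -0.22011945] [[0.09, -0.97, 0.22, 173.94], [-1.0, -0.09, 0.02, 15.57], [0.0, -0.22, -0.98, 1197.11], [0.0, 0.0, 0.0, 1.0]]
side [-0.91886779  2.32493079 -1.21742175] [[-0.72, -0.38, 0.58, -287.34], [-0.69, 0.42, -0.59, 766.99], [-0.02, -0.83, -0.56, 754.89], [0.0, 0.0, 0.0, 1.0]]
wrist None [[0.23, -0.94, -0.27, 212.45], [-0.97, -0.22, -0.06, -590.06], [-0.0, 0.28, -0.96, 373.17], [0.0, 0.0, 0.0, 1.0]]
```

View pics/top0.png

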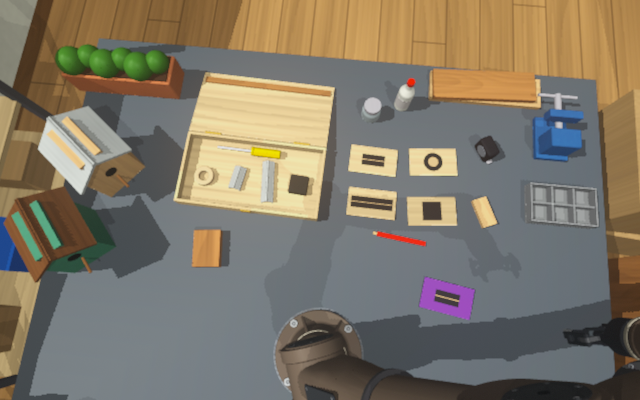

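View pics/side0.png

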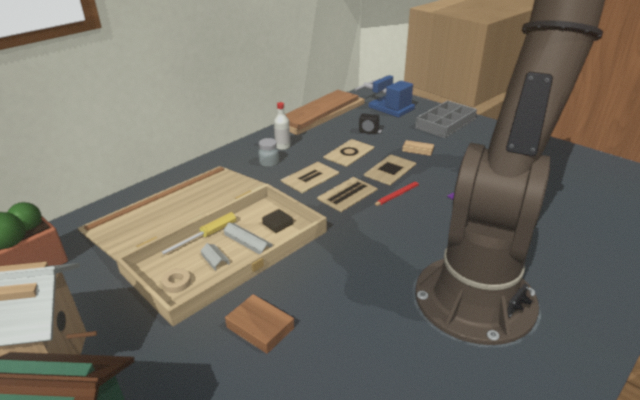

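The top view shows everything that matters.
- **Kit things in the box:** disc (205,176), short cap (237,178), long cap (267,181), pad (299,185) and screwdriver (265,153).
- **Tiles:** short (373,160), ring (433,162), long (372,203) and square (432,211).
- **Look-alikes:** purple tile (447,298), round jar (372,110) and brown block (207,248) outside the box, black gadget (487,149) and wood block (484,212). I reject all of these by the description.

Next I'll check the choice in a close crop and measure.

```bash
cat > m.py <<'E'
from h import *
c=dict(np.load("top0.npz"));im=c["color"]
cr=im[120:240,160:480];cv2.imwrite("pics/crop.png",cv2.resize(cr,None,fx=2.5,fy=2.5,interpolation=cv2.INTER_CUBIC))
hsv=cv2.cvtColor(im,cv2.COLOR_BGR2HSV);g=hsv[...,2]
def rect(mask,roi,z,name):
    x0,y0,x1,y1=roi;m=np.zeros_like(mask);m[y0:y1,x0:x1]=mask[y0:y1,x0:x1]
    cs,_=cv2.findContours(m,cv2.RETR_EXTERNAL,cv2.CHAIN_APPROX_NONE)
    k=max(cs,key=cv2.contourArea)
    P=onplane(c,k.reshape(-1,2),z)[:,:2].astype(np.float32)
    (cx,cy),(w,h),a=cv2.minAreaRect(P)
    if w<h:w,h,a=h,w,a+90
    print(name,"c %.1f %.1f size %.0f %.0f ang(deg) %.1f"%(cx,cy,w,h,(a+90)%180-90))
wood=((hsv[...,0]<30)&(hsv[...,1]>50)&(g>120)).astype(np.uint8)
dark=(g<75).astype(np.uint8);grey=((hsv[...,1]<60)&(g>110)).astype(np.uint8)
for n,r in dict(short=(340,138,403,183),ring=(403,140,465,184),long=(340,183,402,226),square=(402,190,462,232)).items():
    rect(wood,r,6,"tile "+n)
    x0,y0,x1,y1=r
    q=((x0+x1)//2-26,(y0+y1)//2-12,(x0+x1)//2+26,(y0+y1)//2+12); rect(dark,q,6,"paint "+n)
rect(dark,(285,170,313,198),30,"pad")
rect(grey,(225,160,250,195),27,"short cap");rect(grey,(256,158,280,206),27,"long cap")
rect((wood*0+((hsv[...,1]<95)&(g>150))).astype(np.uint8),(193,163,218,190),26,"disc")
yel=((hsv[...,0]>22)&(hsv[...,1]>180)&(g>150)).astype(np.uint8);rect(yel,(240,140,290,165),25,"grip")
E
python3 m.py
```

```text
tile short c 595.9 -118.2 size 153 93 ang(deg) 87.6Traceback (most recent call last):
  File "m.py", line 18, in <module>
    q=((x0+x1)//2-26,(y0+y1)//2-12,(x0+x1)//2+26,(y0+y1)//2+12); rect(dark,q,6,"paint "+n)
                                                                 ~~~~^^^^^^^^^^^^^^^^^^^^^
  File "m.py", line 8, in rect
    k=max(cs,key=cv2.contourArea)
ValueError: max() iterable argument is empty
```

View pics/crop.png

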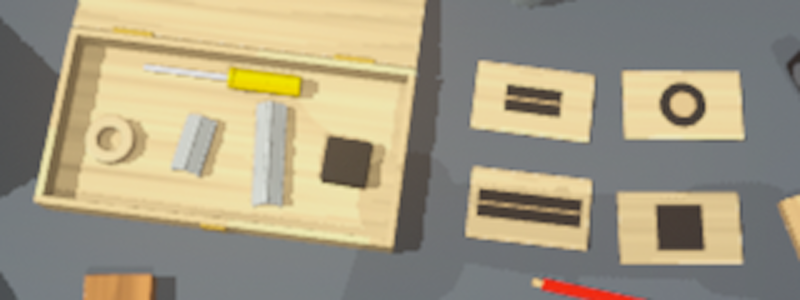

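The crop confirms the choice. In the box from left: disc (113,140), short cap (196,143), long cap (269,153), pad (347,160), with the screwdriver above the long cap. The tiles are short (532,101), ring (683,104), long (529,207) and square (680,227).

```bash
sed -i '/x0,y0,x1,y1=r$/d;/q=((x0/d' m.py; sed -i 's/g<75/g<95/' m.py; python3 m.py
```

```text
tile short c 595.9 -118.2 size 153 93 ang(deg) 87.6
tile ring c 609.0 -307.5 size 153 90 ang(deg) -84.7
tile long c 456.0 -122.0 size 152 93 ang(deg) 88.6
tile square c 447.6 -308.9 size 153 88 ang(deg) -84.7
pad c 486.7 107.4 size 56 53 ang(deg) -4.5
short cap c 493.7 299.8 size 75 40 ang(deg) -10.3
long cap c 490.6 205.4 size 135 40 ang(deg) 4.1
disc c 488.8 398.3 size 84 77 ang(deg) 5.3
grip c 582.6 222.5 size 90 26 ang(deg) 87.5
```

```bash
cat > go.py <<'E'
# usage: go.py n x y z psi(deg) [x0 y0 z0 psi0] -> constant row (cm, rad) for n rows
import sys;from h import *
a=[float(v) for v in sys.argv[1:]];n=int(a[0]);s=manip.read_state()
M=R.from_rotvec(s["tcp_rot"]).as_matrix();p=np.array(s["tool_pos"]);psi0=np.arctan2(M[1,0],M[0,0])
if len(a)>5:p=np.array(a[5:8]);psi0=np.radians(a[8])
dp=(np.radians(a[4])-psi0)/n;d=np.array(a[1:4])-p
S=sum(np.exp(1j*(psi0+k*dp)) for k in range(n));u=(d[0]+1j*d[1])/S
print("tcp",np.round(p,1),"psi %.1f"%np.degrees(psi0),"tilt z",np.round(M[:,2],3),"t %.1f"%s["clock"],"gap %.1f"%s["finger_gap"])
print("row: %.3f %.3f %.3f  %.4f  x%d"%(u.real/10,-u.imag/10,-d[2]/n/10,-dp,n))
E
python3 go.py 9 487 -200 220 13.3; python3 go.py 9 487 107 170 -4.5 487 -200 220 13.3
```

```text
tcp [ 143.4 -607.9  230.7] psi 13.3 tilt z [-0.     0.001 -1.   ] t 0.1 gap 85.8
row: 4.757 -3.534 0.119  -0.0000  x9
tcp [ 487. -200.  220.] psi 13.3 tilt z [-0.     0.001 -1.   ] t 0.1 gap 85.8
row: 0.322 -3.410 0.556  0.0345  x9
```

```bash
python3 -m inch '[[4.75,-3.53,0.1,0,-1],[4.75,-3.53,0.1,0,-1],[4.75,-3.53,0.1,0,-1],[4.75,-3.53,0.1,0,-1],[4.75,-3.53,0.1,0,-1],[4.75,-3.53,0.1,0,-1],[4.75,-3.53,0.1,0,-1],[4.75,-3.53,0.1,0,-1],[4.75,-3.53,0.1,0,-1],[0,0,0,0,-1]]' 60
python3 go.py 9 487 107 190 -4.5; python3 go.py 18 487 107 190 -4.5
```

```text
clock: 1.4
tool_pos: [489.5, -195.8, 222.1]
tcp_rot: [-3.117, -0.376, -0.002]
force: [-0.8, -0.0, 0.1]
finger_gap: 85.5
gripper_force: 0.0
tcp [ 489.5 -195.8  222.1] psi 13.8 tilt z [ 0.001  0.002 -1.   ] t 1.4 gap 85.5
row: 0.304 -3.364 0.357  0.0354  x9
tcp [ 489.5 -195.8  222.1] psi 13.8 tilt z [ 0.001  0.002 -1.   ] t 1.4 gap 85.5
row: 0.137 -1.684 0.179  0.0177  x18
```

```bash
python3 -c "
from h import *
c=cam('wrist');cv2.imwrite('pics/w1.png',c['color']);np.savez('w1.npz',**{k:np.array(v) for k,v in c.items()})"
python3 -m inch '[[0.3,-3.36,0.36,0.035,-1],[0.3,-3.36,0.36,0.035,-1],[0.3,-3.36,0.36,0.035,-1],[0.3,-3.36,0.36,0.035,-1],[0.3,-3.36,0.36,0.035,-1],[0.3,-3.36,0.36,0.035,-1],[0.3,-3.36,0.36,0.035,-1],[0.3,-3.36,0.36,0.035,-1],[0.3,-3.36,0.36,0.035,-1],[0,0,0,0,-1]]'
python3 -c "
from h import *
c=cam('wrist');cv2.imwrite('pics/w2.png',c['color']);np.savez('w2.npz',**{k:np.array(v) for k,v in c.items()})
a=np.hstack([cv2.imread('pics/w1.png'),cv2.imread('pics/w2.png')]);cv2.imwrite('pics/w12.png',cv2.resize(a,(800,250)))"
```

```text
clock: 2.7
tool_pos: [485.7, 102.7, 189.6]
tcp_rot: [-3.139, 0.128, 0.001]
force: [-0.9, -0.9, 0.9]
finger_gap: 85.4
gripper_force: 0.0
```

View pics/w12.png

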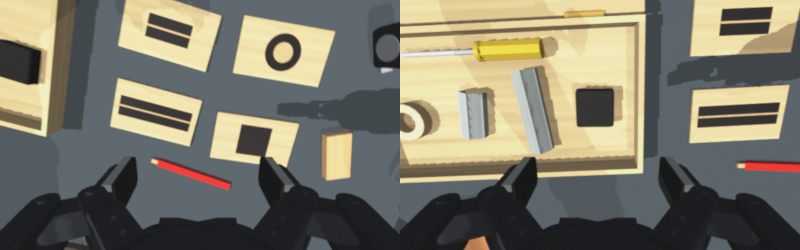

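The left picture (w1, full-resolution pixels) shows all four tiles: short (270,48), ring (453,83), long (248,178) and square (406,225). The right one (w2) shows pad (310,171), long cap (213,176), short cap (118,184), and the disc at the left edge. I'll measure from both.

```bash
cat > m2.py <<'E'
from h import *
def near(c,mask,px,z,name,minA=300):
    cs,_=cv2.findContours(cv2.morphologyEx(mask.astype(np.uint8),cv2.MORPH_OPEN,np.ones((3,3))),cv2.RETR_EXTERNAL,cv2.CHAIN_APPROX_NONE)
    k=min([k for k in cs if cv2.contourArea(k)>minA],key=lambda k:-cv2.pointPolygonTest(k,px,True))
    P=onplane(c,k.reshape(-1,2),z)[:,:2].astype(np.float32)
    (cx,cy),(w,h),a=cv2.minAreaRect(P)
    if w<h:w,h,a=h,w,a+90
    print(name,"c %.1f %.1f size %.0f %.0f ang %.1f"%(cx,cy,w,h,(a+90)%180-90))
def masks(c):
    h=cv2.cvtColor(c["color"],cv2.COLOR_BGR2HSV).astype(int);v=h[...,2]
    return dict(wood=(h[...,0]<30)&(h[...,1]>50)&(v>120),dark=v<75,grey=(h[...,1]<60)&(v>95))
if __name__=="__main__":
    c=dict(np.load("w1.npz"));m=masks(c);wd=m["wood"]
    for n,p in dict(short=(270,48),ring=(453,83),long=(248,178),square=(406,225)).items():
        near(c,wd,p,6,"tile "+n,3000)
    near(c,m["dark"],(432,83),6,"ring paint");near(c,m["dark"],(406,225),6,"square paint")
    c=dict(np.load("w2.npz"));m=masks(c)
    near(c,m["dark"],(310,171),30,"pad");near(c,m["grey"],(213,176),29,"long");near(c,m["grey"],(118,184),29,"short")
    near(c,m["wood"],(550,183),6,"tile long again",3000)
    print("bgr pad/cap/floor",[c["color"][y,x].tolist() for x,y in((310,171),(213,176),(260,200))])
    # cap depth of pad top plane
    d=c["depth"];K=c["mtx"]
    for n,(x,y) in dict(pad=(310,171),long=(213,176)).items():
        z=float(d[y,x]);P=c["W"]@np.array([(x-K[0,2])/K[0,0]*z,(y-K[1,2])/K[1,1]*z,z,1]);print(n,"depth pt",P[:3].round(1))
E
python3 m2.py
```

```text
tile short c 597.7 -119.3 size 151 91 ang 87.5
tile ring c 610.1 -308.6 size 152 91 ang -85.4
tile long c 458.3 -123.0 size 151 91 ang 88.5
tile square c 450.5 -309.7 size 152 92 ang -84.8
ring paint c 610.4 -309.2 size 55 55 ang 19.0
square paint c 316.4 -239.5 size 881 285 ang -76.2
pad c 494.1 108.4 size 56 55 ang -4.7
long c 492.1 202.9 size 132 38 ang 4.1
short c 498.5 316.2 size 78 76 ang 80.5
tile long again c 458.5 -121.3 size 153 91 ang 88.5
bgr pad/cap/floor [[53, 54, 54], [131, 133, 128], [166, 220, 238]]
pad depth pt [495.5 109.7  30.4]
long depth pt [498.  201.1  29.6]
```

```bash
cat >> h.py <<'E'
def cloud(c):
    K=np.array(c["mtx"]);v,u=np.mgrid[0:400,0:640];z=c["depth"]
    P=np.stack([(u-K[0,2])/K[0,0]*z,(v-K[1,2])/K[1,1]*z,z],-1)@c["W"][:3,:3].T+c["W"][:3,3]
    P[z==0]=-999;return P
def box(c,cx,cy,r,z0,z1,name,up=None):
    P=cloud(c);m=(abs(P[...,0]-cx)<r)&(abs(P[...,1]-cy)<r)&(P[...,2]>z0)&(P[...,2]<z1)
    m=cv2.morphologyEx(m.astype(np.uint8),cv2.MORPH_OPEN,np.ones((3,3)))>0
    Q=P[m];(x,y),(w,h),a=cv2.minAreaRect(Q[:,:2].astype(np.float32))
    if w<h:w,h,a=h,w,a+90
    print(name,"c %.1f %.1f size %.0f %.0f ang %.1f zmed %.1f n %d"%(x,y,w,h,(a+90)%180-90,np.median(Q[:,2]),m.sum()))
E
python3 - <<'E'
from h import *
for f in("w2.npz","top0.npz"):
    c=dict(np.load(f));print(f)
    box(c,491,108,45,25,36,"pad");box(c,491,204,75,18,36,"long");box(c,494,300,48,18,40,"short");box(c,489,395,48,20,36,"disc")
E
python3 go.py 4 492 108.5 100 -4.7;python3 go.py 4 492 108.5 11 -4.7 492 108.5 100 -4.7
```

```text
w2.npz
pad c 491.7 109.4 size 58 58 ang -3.4 zmed 29.9 n 3625
long c 502.9 192.6 size 135 127 ang 32.2 zmed 28.5 n 5708
short c 495.8 301.0 size 73 38 ang -10.3 zmed 28.0 n 2924
disc c 490.0 395.4 size 59 40 ang -22.1 zmed 25.6 n 1488
top0.npz
pad c 488.0 110.1 size 57 57 ang 86.2 zmed 29.5 n 317
long c 491.2 177.0 size 131 98 ang 5.3 zmed 28.0 n 516
short c 492.6 302.1 size 72 37 ang -9.8 zmed 28.0 n 266
disc c 489.1 407.5 size 58 54 ang 10.3 zmed 25.4 n 200
tcp [485.7 100.9 189.6] psi -4.7 tilt z [-0.001 -0.001 -1.   ] t 2.8 gap 85.1
row: 0.142 -0.202 2.240  -0.0002  x4
tcp [492.  108.5 100. ] psi -4.7 tilt z [-0.001 -0.001 -1.   ] t 2.8 gap 85.1
row: 0.000 -0.000 2.225  -0.0000  x4
```

```bash
python3 -m inch '[[0.08,-0.2,3.0,0,-1],[0.08,-0.2,3.0,0,-1],[0.08,-0.2,3.0,0,-1],[0.08,-0.2,3.0,0,-1],[0,0,3.0,0,-1],[0,0,1.8,0,-1],[0,0,0.9,0,-1],[0,0,0,0,-1],[0,0,0,0,1],[0,0,0,0,1]]' 60
python3 -m inch '[[0,0,0,0,1],[0,0,0,0,1],[0,0,0,0,1],[0,0,-1,0,1],[0,0,-2,0,1],[0,0,-3,0,1],[0,0,-3,0,1],[0,0,-3,0,1],[0,0,0,0,1],[0,0,0,0,1]]'
python3 go.py 12 450 -309.5 130 5.2
```

```text
clock: 4.0
tool_pos: [490.3, 109.1, 14.0]
tcp_rot: [-3.139, 0.131, -0.002]
force: [-0.3, -1.3, 5.5]
finger_gap: 56.7
gripper_force: 62.4
clock: 5.25
tool_pos: [489.3, 108.9, 132.7]
tcp_rot: [3.139, -0.131, -0.0]
force: [0.7, 0.2, -0.6]
finger_gap: 56.6
gripper_force: 64.5
tcp [489.3 108.9 132.7] psi -4.8 tilt z [-0. -0. -1.] t 5.2 gap 56.6
row: -0.316 3.492 0.023  -0.0145  x12
```

```bash
python3 -m inch '[[-0.32,3.5,0,-0.0145,1],[-0.32,3.5,0,-0.0145,1],[-0.32,3.5,0,-0.0145,1],[-0.32,3.5,0,-0.0145,1],[-0.32,3.5,0,-0.0145,1],[-0.32,3.5,0,-0.0145,1],[-0.32,3.5,0,-0.0145,1],[-0.32,3.5,0,-0.0145,1],[-0.32,3.5,0,-0.0145,1],[-0.32,3.5,0,-0.0145,1]]'
python3 go.py 2 449.5 -309.5 130 5.2
```

```text
clock: 6.5
tool_pos: [450.5, -240.7, 131.7]
tcp_rot: [-3.139, -0.098, 0.003]
force: [0.2, 0.1, -0.7]
finger_gap: 56.4
gripper_force: 64.5
tcp [ 450.5 -240.7  131.7] psi 3.6 tilt z [-0.002  0.001 -1.   ] t 6.5 gap 56.4
row: -0.287 3.429 0.086  -0.0142  x2
```

```bash
python3 -m inch '[[-0.25,3.4,0,-0.014,1],[-0.25,3.4,0,-0.014,1],[0,0,2.5,0,1],[0,0,3,0,1],[0,0,3,0,1],[0,0,1.5,0,1],[0,0,0.7,0,1],[0,0,0,0,1],[0,0,0,0,1],[0,0,0,0,1]]'
python3 go.py 2 449.5 -309.5 11.5 5.2
```

```text
clock: 7.75
tool_pos: [451.6, -308.4, 26.7]
tcp_rot: [3.138, 0.141, 0.002]
force: [0.4, -0.7, 0.1]
finger_gap: 56.3
gripper_force: 64.5
tcp [ 451.6 -308.4   26.7] psi 5.1 tilt z [ 0.001 -0.001 -1.   ] t 7.8 gap 56.3
row: -0.109 0.045 0.760  -0.0006  x2
```

Next is the short descent, release and lift. The long cap comes after that.

```bash
python3 -m inch '[[-0.1,0.05,0.7,0,1],[-0.1,0.05,0.7,0,1],[0,0,0,0,1],[0,0,0.05,0,1],[0,0,0,0,-0.6],[0,0,0,0,-0.8],[0,0,0,0,-1],[0,0,-1,0,-1],[0,0,-3,0,-1],[0,0,-4,0,-1]]'
python3 go.py 12 488 204 170 4.1
```

```text
clock: 9.0
tool_pos: [448.7, -308.9, 92.2]
tcp_rot: [-3.137, -0.141, 0.002]
force: [1.0, 0.3, 1.1]
finger_gap: 85.5
gripper_force: 0.0
tcp [ 448.7 -308.9   92.2] psi 5.1 tilt z [-0.001  0.001 -1.   ] t 9.0 gap 85.5
row: 0.674 -4.233 -0.649  0.0015  x12
```

```bash
python3 -m inch '[[0.67,-4.23,-1.5,0,-1],[0.67,-4.23,-1.5,0,-1],[0.67,-4.23,-1.5,0,-1],[0.67,-4.23,-1.5,0,-1],[0.67,-4.23,-1.5,0,-1],[0.67,-4.23,0,0,-1],[0.67,-4.23,0,0,-1],[0.67,-4.23,0,0,-1],[0.67,-4.23,0,0,-1],[0.67,-4.23,0,0,-1]]'
python3 -m inch '[[0.67,-4.23,0,0,-1],[0.67,-4.23,0,0,-1],[0,0,0,0,-1],[0,0,0,0,-1],[0,0,0,0,-1],[0,0,0,0,-1],[0,0,0,0,-1],[0,0,0,0,-1],[0,0,0,0,-1],[0,0,0,0,-1]]'
python3 - <<'E'
from h import *
c=cam("wrist");np.savez("w3.npz",**{k:np.array(v) for k,v in c.items()});cv2.imwrite("pics/w3.png",c["color"])
from m2 import near,masks
K=np.array(c["mtx"]);Wi=np.linalg.inv(c["W"])
q=Wi@np.array([491,204,29,1]);px=K@(q[:3]/q[2]);print(px)
m=masks(c);near(c,m["grey"],tuple(float(v) for v in px[:2]),29,"long")
P=cloud(c);u=(abs(P[...,0]-491)<80)&(abs(P[...,1]-204)<32)&(P[...,2]>16)&(P[...,2]<40)&m["grey"];Q=P[u]
print(Q.min(0),Q.max(0),cv2.minAreaRect(Q[:,:2].astype(np.float32)))
box(c,495,302,48,18,40,"short");box(c,489,400,48,20,36,"disc")
E
python3 go.py 4 491 204 12 4.1
```

```text
clock: 10.25
tool_pos: [478.1, 119.3, 167.1]
tcp_rot: [3.138, 0.141, 0.001]
force: [0.4, -0.2, 0.5]
finger_gap: 85.4
gripper_force: 0.0
clock: 11.5
tool_pos: [483.8, 203.5, 166.4]
tcp_rot: [3.138, 0.141, -0.0]
force: [0.6, 0.1, -0.1]
finger_gap: 85.1
gripper_force: 0.0
[318.43299728 178.74898636   1.        ]
long c 491.4 206.0 size 133 37 ang 4.1
[426.50333792 183.53380849  20.66519817] [558.23797624 228.72383669  37.10118716] ((492.27197265625, 205.80528259277344), (130.191162109375, 36.719093322753906), 4.143688678741455)
short c 495.7 301.1 size 73 38 ang -10.1 zmed 28.4 n 3485
disc c 493.8 405.2 size 60 59 ang 63.7 zmed 25.8 n 2958
tcp [483.8 203.5 166.4] psi 5.1 tilt z [-0. -0. -1.] t 11.6 gap 85.7
row: 0.181 0.002 3.859  0.0045  x4
```

View pics/w3.png

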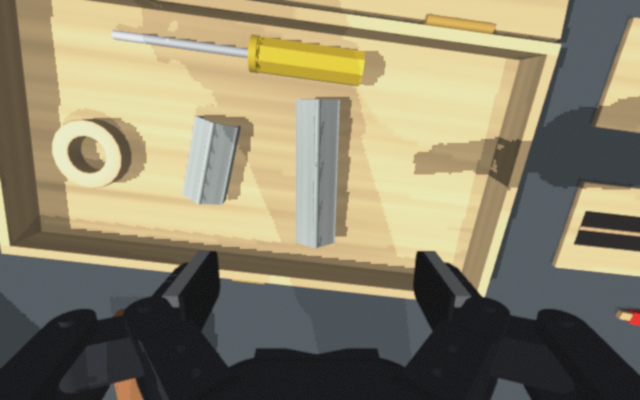

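The long cap is at (318,172), squarely between the fingers, the pad is gone from the box, and the screwdriver is clear above. Going down.

```bash
python3 -m inch '[[0.2,-0.05,3.5,0.005,-1],[0.2,-0.05,3.5,0.005,-1],[0.2,-0.05,3.5,0.005,-1],[0.2,-0.05,2.5,0,-1],[0,0,1.5,0,-1],[0,0,0.9,0,-1],[0,0,0,0,-1],[0,0,0,0,0],[0,0,0,0,1],[0,0,0,0,1]]' 50
python3 -m inch '[[0,0,0,0,1],[0,0,0,0,1],[0,0,0,0,1],[0,0,-1,0,1],[0,0,-2,0,1],[0,0,-3,0,1],[0,0,-4,0,1],[0,0,-3,0,1],[0,0,0,0,1],[0,0,0,0,1]]'
python3 go.py 14 458 -122 130 88.5
```

```text
clock: 12.8
tool_pos: [492.0, 206.2, 13.1]
tcp_rot: [-3.139, -0.117, -0.001]
force: [-3.4, -1.5, 10.3]
finger_gap: 34.4
gripper_force: 48.9
clock: 14.05
tool_pos: [491.3, 205.8, 142.2]
tcp_rot: [3.139, 0.117, -0.001]
force: [0.3, 0.2, -1.3]
finger_gap: 34.6
gripper_force: 50.4
tcp [491.3 205.8 142.2] psi 4.3 tilt z [-0. -0. -1.] t 14.1 gap 34.6
row: -1.951 1.686 0.087  -0.1050  x14
```

```bash
python3 -m inch '[[-1.95,1.69,0,-0.105,1],[-1.95,1.69,0,-0.105,1],[-1.95,1.69,0,-0.105,1],[-1.95,1.69,0,-0.105,1],[-1.95,1.69,0,-0.105,1],[-1.95,1.69,0,-0.105,1],[-1.95,1.69,0,-0.105,1],[-1.95,1.69,0,-0.105,1],[-1.95,1.69,0,-0.105,1],[-1.95,1.69,0,-0.105,1]]'
python3 -m inch '[[-1.95,1.69,0,-0.105,1],[-1.95,1.69,0,-0.105,1],[-1.95,1.69,0,-0.105,1],[-1.95,1.69,0,-0.105,1],[0,0,1,0,1],[0,0,2,0,1],[0,0,2,0,1],[0,0,2,0,1],[0,0,0,0,1],[0,0,0,0,1]]'
python3 go.py 4 458 -122 11.5 88.5
```

```text
clock: 15.3
tool_pos: [415.5, -29.5, 141.4]
tcp_rot: [-2.654, -1.679, 0.003]
force: [-0.8, -0.6, -0.6]
finger_gap: 35.0
gripper_force: 50.4
clock: 16.55
tool_pos: [458.6, -121.4, 72.5]
tcp_rot: [-2.249, -2.192, 0.0]
force: [-0.2, -0.7, -1.6]
finger_gap: 35.0
gripper_force: 50.4
tcp [ 458.6 -121.4   72.5] psi 88.5 tilt z [-0.001  0.    -1.   ] t 16.6 gap 35.0
row: -0.016 -0.015 1.525  0.0001  x4
```

```bash
python3 -m inch '[[0,-0.05,2,0,1],[0,0,2,0,1],[0,0,1.3,0,1],[0,0,0.8,0,1],[0,0,0,0,1],[0,0,0,0,1],[0,0,0,0,0.3],[0,0,0,0,-0.2],[0,0,0,0,-0.5],[0,0,0,0,-0.5]]'
python3 -m inch '[[0,0,0,0,-0.5],[0,0,-1,0,-0.5],[0,0,-3,0,-0.7],[0,0,-4,0,-1],[0,0,-4,0,-1],[0,0,-3,0,-1],[0,0,0,0,-1],[0,0,0,0,-1],[0,0,0,0,-1],[0,0,0,0,-1]]'
python3 - <<'E'
from h import *
c=cam("wrist");np.savez("w4.npz",**{k:np.array(v) for k,v in c.items()});cv2.imwrite("pics/w4.png",c["color"])
box(c,458,-122,72,15,45,"long at 458 -122")
E
python3 go.py 14 488 301.5 160 -10
```

```text
clock: 17.8
tool_pos: [458.4, -122.0, 11.4]
tcp_rot: [2.25, 2.192, -0.0]
force: [-0.8, -0.0, 0.4]
finger_gap: 64.3
gripper_force: 0.0
clock: 19.05
tool_pos: [457.9, -121.8, 160.7]
tcp_rot: [-2.249, -2.192, 0.001]
force: [0.2, 0.0, -0.3]
finger_gap: 85.6
gripper_force: 0.0
long at 458 -122 c 459.4 -120.7 size 130 37 ang 88.4 zmed 26.5 n 6042
tcp [ 458.  -121.8  160.8] psi 88.5 tilt z [-0.001  0.001 -1.   ] t 19.1 gap 85.7
row: 2.507 -2.352 0.006  0.1228  x14
```

View pics/w4.png

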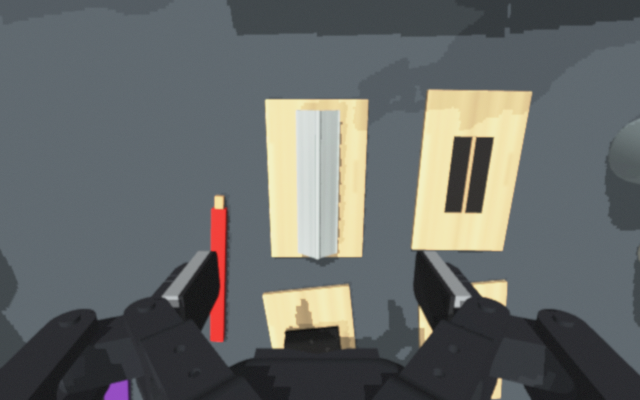

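The long cap lies centred on its tile at (318,182), and the short tile is at (468,172). On to the short cap.

```bash
python3 go.py 16 495 301.5 160 -10; python3 -m inch '[[2.5,-2.35,0,0.123,-1],[2.5,-2.35,0,0.123,-1],[2.5,-2.35,0,0.123,-1],[2.5,-2.35,0,0.123,-1],[2.5,-2.35,0,0.123,-1],[2.5,-2.35,0,0.123,-1],[2.5,-2.35,0,0.123,-1],[2.5,-2.35,0,0.123,-1],[2.5,-2.35,0,0.123,-1],[2.5,-2.35,0,0.123,-1]]'
python3 -m inch '[[2.5,-2.35,0,0.123,-1],[2.5,-2.35,0,0.123,-1],[2.5,-2.35,0,0.123,-1],[2.5,-2.35,0,0.123,-1],[0,0,0,0,-1],[0,0,0,0,-1],[0,0,0,0,-1],[0,0,0,0,-1],[0,0,0,0,-1],[0,0,0,0,-1]]'
python3 go.py 4 495.5 301.5 13 -10
```

```text
tcp [ 458.  -121.8  160.8] psi 88.5 tilt z [-0.001  0.001 -1.   ] t 19.1 gap 85.7
row: 2.215 -2.041 0.005  0.1075  x16
clock: 20.35
tool_pos: [402.2, 196.3, 161.1]
tcp_rot: [3.103, 0.487, -0.001]
force: [-0.2, 0.3, 0.2]
finger_gap: 85.3
gripper_force: 0.0
clock: 21.6
tool_pos: [488.5, 300.3, 161.5]
tcp_rot: [-3.129, 0.278, -0.0]
force: [-0.2, 0.2, 0.3]
finger_gap: 85.5
gripper_force: 0.0
tcp [488.5 300.3 161.5] psi -10.2 tilt z [ 0.  0. -1.] t 21.6 gap 85.5
row: 0.168 -0.061 3.713  -0.0007  x4
```

```bash
python3 -m inch '[[0.17,-0.06,3.5,0,-1],[0.17,-0.06,3.5,0,-1],[0.17,-0.06,3.5,0,-1],[0.17,-0.06,2.3,0,-1],[0,0,1.3,0,-1],[0,0,0.7,0,-1],[0,0,0,0,-1],[0,0,0,0,0],[0,0,0,0,1],[0,0,0,0,1]]' 45
python3 -m inch '[[0,0,0,0,1],[0,0,0,0,1],[0,0,0,0,1],[0,0,-1,0,1],[0,0,-2,0,1],[0,0,-3,0,1],[0,0,-4,0,1],[0,0,-3,0,1],[0,0,0,0,1],[0,0,0,0,1]]'
python3 go.py 18 597.5 -119 130 87.5
```

```text
clock: 22.85
tool_pos: [495.9, 301.8, 14.0]
tcp_rot: [-3.129, 0.278, -0.001]
force: [-3.1, -2.7, 6.8]
finger_gap: 34.7
gripper_force: 44.2
clock: 24.1
tool_pos: [495.3, 301.2, 143.2]
tcp_rot: [3.129, -0.278, -0.0]
force: [-0.2, -0.5, -0.6]
finger_gap: 34.6
gripper_force: 45.2
tcp [495.3 301.2 143.2] psi -10.2 tilt z [-0. -0. -1.] t 24.1 gap 34.6
row: -1.031 2.516 0.073  -0.0947  x18
```

```bash
python3 -m inch '[[-1.03,2.52,0,-0.0947,1],[-1.03,2.52,0,-0.0947,1],[-1.03,2.52,0,-0.0947,1],[-1.03,2.52,0,-0.0947,1],[-1.03,2.52,0,-0.0947,1],[-1.03,2.52,0,-0.0947,1],[-1.03,2.52,0,-0.0947,1],[-1.03,2.52,0,-0.0947,1],[-1.03,2.52,0,-0.0947,1],[-1.03,2.52,0,-0.0947,1]]'
python3 -m inch '[[-1.03,2.52,0,-0.0947,1],[-1.03,2.52,0,-0.0947,1],[-1.03,2.52,0,-0.0947,1],[-1.03,2.52,0,-0.0947,1],[-1.03,2.52,0,-0.0947,1],[-1.03,2.52,0,-0.0947,1],[-1.03,2.52,0,-0.0947,1],[-1.03,2.52,0,-0.0947,1],[0,0,0,0,1],[0,0,0,0,1]]'
python3 go.py 1 597.5 -119 12 87.5
```

```text
clock: 25.35
tool_pos: [458.3, 40.7, 142.4]
tcp_rot: [-2.909, -1.184, 0.003]
force: [-0.5, -0.5, -1.1]
finger_gap: 34.7
gripper_force: 45.2
clock: 26.6
tool_pos: [597.3, -118.4, 142.3]
tcp_rot: [-2.268, -2.171, 0.002]
force: [-0.0, -0.4, -1.3]
finger_gap: 34.8
gripper_force: 45.2
tcp [ 597.3 -118.4  142.3] psi 87.5 tilt z [-0.002  0.001 -1.   ] t 26.6 gap 34.8
row: -0.058 0.025 13.032  -0.0004  x1
```

```bash
python3 -m inch '[[-0.05,0,2,0,1],[0,0,3,0,1],[0,0,3,0,1],[0,0,2.5,0,1],[0,0,1.5,0,1],[0,0,0.6,0,1],[0,0,0.4,0,1],[0,0,0,0,1],[0,0,0,0,1],[0,0,0,0,1]]'
python3 -m inch '[[0,0,0,0,0.3],[0,0,0,0,-0.2],[0,0,0,0,-0.5],[0,0,0,0,-0.5],[0,0,-1,0,-0.5],[0,0,-3,0,-0.7],[0,0,-4,0,-1],[0,0,-4,0,-1],[0,0,-2.5,0,-1],[0,0,0,0,-1]]'
python3 - <<'E'
from h import *
c=cam("wrist");np.savez("w5.npz",**{k:np.array(v) for k,v in c.items()})
box(c,597.5,-119,45,15,45,"short at 597.5 -119")
E
python3 go.py 13 493 405 160 60;python3 go.py 13 493 405 160 87
```

```text
clock: 27.85
tool_pos: [598.6, -119.7, 13.9]
tcp_rot: [2.269, 2.172, 0.001]
force: [-1.1, 0.6, -0.4]
finger_gap: 34.8
gripper_force: 45.2
clock: 29.1
tool_pos: [599.7, -119.4, 161.3]
tcp_rot: [2.267, 2.17, 0.004]
force: [0.3, 0.6, -0.2]
finger_gap: 85.4
gripper_force: 0.0
short at 597.5 -119 c 599.2 -118.1 size 73 37 ang 87.6 zmed 26.5 n 3353
tcp [ 598.8 -119.6  159.6] psi 87.5 tilt z [ 0.002 -0.001 -1.   ] t 29.1 gap 85.5
row: 3.716 -1.860 -0.003  0.0369  x13
tcp [ 598.8 -119.6  159.6] psi 87.5 tilt z [ 0.002 -0.001 -1.   ] t 29.1 gap 85.5
row: 3.992 -1.005 -0.003  0.0007  x13
```

```bash
python3 -m inch '[[3.99,-1,0,0,-1],[3.99,-1,0,0,-1],[3.99,-1,0,0,-1],[3.99,-1,0,0,-1],[3.99,-1,0,0,-1],[3.99,-1,0,0,-1],[3.99,-1,0,0,-1],[3.99,-1,0,0,-1],[3.99,-1,0,0,-1],[3.99,-1,0,0,-1]]'
python3 -m inch '[[3.99,-1,0,0,-1],[3.99,-1,0,0,-1],[2,-0.5,0,0,-1],[1,-0.5,0,0,-1],[0,0,0,0,-1],[0,0,0,0,-1],[0,0,0,0,-1],[0,0,0,0,-1],[0,0,0,0,-1],[0,0,0,0,-1]]'
python3 - <<'E'
from h import *
c=cam("wrist");np.savez("w6.npz",**{k:np.array(v) for k,v in c.items()});cv2.imwrite("pics/w6.png",c["color"])
box(c,492,405,48,20,34,"disc")
E
python3 go.py 4 492.5 406 12.5 87
```

```text
clock: 30.4
tool_pos: [514.9, 284.2, 157.2]
tcp_rot: [-2.269, -2.173, 0.003]
force: [0.7, -0.4, -0.4]
finger_gap: 85.5
gripper_force: 0.0
clock: 31.65
tool_pos: [490.6, 394.3, 158.4]
tcp_rot: [2.269, 2.173, -0.0]
force: [-0.6, -0.2, -0.2]
finger_gap: 85.2
gripper_force: 0.0
disc c 494.1 406.2 size 59 59 ang 88.4 zmed 26.0 n 2686
tcp [490.6 394.4 158.4] psi 87.5 tilt z [ 0.  0. -1.] t 31.7 gap 84.9
row: 0.291 0.034 3.648  0.0022  x4
```

View pics/w6.png

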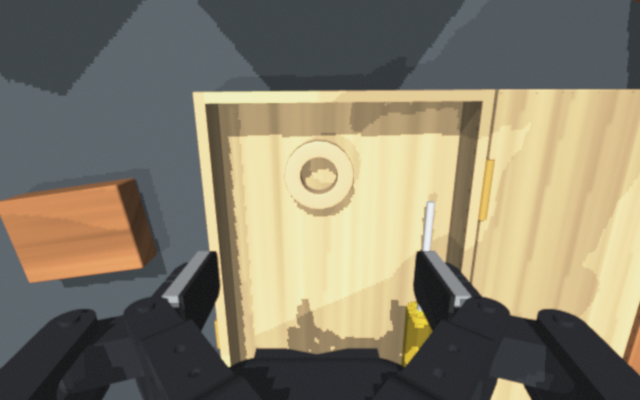

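The disc is at (319,178), between the fingers, and the screwdriver shaft at (430,225) clears them. Going down.

```bash
python3 -m inch '[[0.29,-0.08,3.5,0,-1],[0.29,-0.08,3.5,0,-1],[0.29,-0.08,3.5,0,-1],[0.29,-0.08,2.2,0,-1],[0,0,1.2,0,-1],[0,0,0.7,0,-1],[0,0,0,0,-1],[0,0,0,0,0],[0,0,0,0,1],[0,0,0,0,1]]' 45
python3 -m inch '[[0,0,0,0,1],[0,0,0,0,1],[0,0,0,0,1],[0,0,-1,0,1],[0,0,-2,0,1],[0,0,-3,0,1],[0,0,-4,0,1],[0,0,-3,0,1],[0,0,0,0,1],[0,0,0,0,1]]'
python3 go.py 17 610 -309 130 87;python3 go.py 17 610 -309 130 5
```

```text
clock: 32.95
tool_pos: [488.4, 406.6, 14.1]
tcp_rot: [2.269, 2.172, 0.003]
force: [-1.3, -1.3, 9.3]
finger_gap: 57.6
gripper_force: 45.8
clock: 34.2
tool_pos: [487.8, 405.8, 142.5]
tcp_rot: [2.269, 2.172, -0.0]
force: [0.8, 0.3, -1.2]
finger_gap: 57.5
gripper_force: 48.1
tcp [487.8 405.8 142.5] psi 87.5 tilt z [ 0. -0. -1.] t 34.2 gap 57.5
row: -4.166 0.918 0.074  0.0005  x17
tcp [487.8 405.8 142.5] psi 87.5 tilt z [ 0. -0. -1.] t 34.2 gap 57.5
row: -2.929 3.620 0.074  0.0847  x17
```

```bash
python3 -m inch '[[-4.17,0.92,0,0,1],[-4.17,0.92,0,0,1],[-4.17,0.92,0,0,1],[-4.17,0.92,0,0,1],[-4.17,0.92,0,0,1],[-4.17,0.92,0,0,1],[-4.17,0.92,0,0,1],[-4.17,0.92,0,0,1],[-4.17,0.92,0,0,1],[-4.17,0.92,0,0,1]]'
python3 -m inch '[[-4.17,0.92,0,0,1],[-4.17,0.92,0,0,1],[-4.17,0.92,0,0,1],[-4.17,0.92,0,0,1],[-4.17,0.92,0,0,1],[-4.17,0.92,0,0,1],[-4.17,0.92,0,0,1],[0,0,0,0,1],[0,0,0,0,1],[0,0,0,0,1]]'
python3 go.py 1 610 -309 12 87
```

```text
clock: 35.45
tool_pos: [561.0, -16.0, 141.4]
tcp_rot: [-2.268, -2.172, 0.002]
force: [0.7, 0.7, -0.5]
finger_gap: 57.8
gripper_force: 48.1
clock: 36.7
tool_pos: [613.3, -307.2, 142.1]
tcp_rot: [-2.266, -2.174, -0.0]
force: [-0.8, 0.4, -0.5]
finger_gap: 57.9
gripper_force: 48.1
tcp [ 613.3 -307.2  142.1] psi 87.6 tilt z [-0.001  0.001 -1.   ] t 36.7 gap 57.9
row: -0.198 -0.319 13.014  0.0109  x1
```

```bash
python3 -m inch '[[-0.2,-0.3,2,0,1],[0,0,3,0,1],[0,0,3,0,1],[0,0,2.5,0,1],[0,0,1.5,0,1],[0,0,0.6,0,1],[0,0,0.4,0,1],[0,0,0,0,1],[0,0,0,0,1],[0,0,0,0,1]]'
python3 -m inch '[[0,0,0,0,0.3],[0,0,0,0,-0.3],[0,0,0,0,-1],[0,0,0,0,-1],[0,0,-1,0,-1],[0,0,-3,0,-1],[0,0,-4,0,-1],[0,0,-4,0,-1],[0,0,-3,0,-1],[0,0,0,0,-1]]'
python3 go.py 9 480 -440 240 88
```

```text
clock: 37.95
tool_pos: [610.5, -310.9, 13.0]
tcp_rot: [2.269, 2.172, 0.0]
force: [0.1, 0.5, -0.4]
finger_gap: 57.6
gripper_force: 48.1
clock: 39.2
tool_pos: [612.0, -310.9, 166.2]
tcp_rot: [2.266, 2.169, 0.004]
force: [0.7, -0.1, 0.2]
finger_gap: 85.4
gripper_force: 0.0
tcp [ 612.  -310.9  166.2] psi 87.5 tilt z [ 0.005 -0.002 -1.   ] t 39.2 gap 85.4
row: -1.492 -1.408 -0.820  -0.0009  x9
```

Backing off for a look at all four.

```bash
python3 -m inch '[[-1.5,-1.4,-1,0,-1],[-1.5,-1.4,-1,0,-1],[-1.5,-1.4,-1,0,-1],[-1.5,-1.4,-1,0,-1],[-1.5,-1.4,-1,0,-1],[-1.5,-1.4,-1,0,-1],[-1.5,-1.4,-1,0,-1],[-1.5,-1.4,-1,0,-1],[0,0,0,0,-1],[0,0,0,0,-1]]'
python3 - <<'E'
from h import *
from m2 import near,masks
c=cam("wrist");cv2.imwrite("pics/w7.png",c["color"]);t=cam("top")
box(c,610,-309,42,15,40,"disc wrist");box(c,450,-309.5,42,18,40,"pad wrist")
box(t,610,-309,42,15,40,"disc top");box(t,450,-309.5,42,18,40,"pad top")
box(t,458,-122,72,15,45,"long top");box(t,597.5,-119,45,15,45,"short top")
cv2.imwrite("pics/t7.png",cv2.resize(t["color"][120:240,160:480],None,fx=2.5,fy=2.5))
E
```

```text
clock: 40.45
tool_pos: [493.5, -425.0, 242.2]
tcp_rot: [-2.268, -2.173, -0.001]
force: [-0.1, 0.0, 0.2]
finger_gap: 85.4
gripper_force: 0.0
disc wrist c 610.4 -311.8 size 59 59 ang -40.8 zmed 23.8 n 2240
pad wrist c 451.6 -307.8 size 58 58 ang -85.1 zmed 27.9 n 3487
disc top c 606.4 -308.1 size 57 56 ang 5.0 zmed 22.9 n 206
pad top c 446.4 -306.2 size 58 58 ang -83.6 zmed 27.2 n 360
long top c 455.5 -119.2 size 130 37 ang 88.3 zmed 25.7 n 496
short top c 595.2 -116.4 size 72 38 ang 88.2 zmed 25.6 n 258
```

View pics/w7.png

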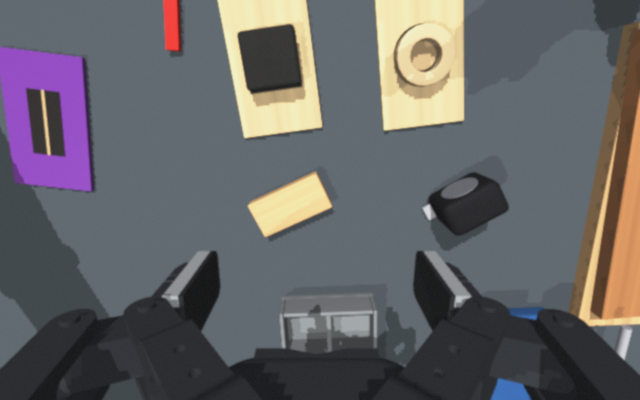

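View pics/t7.png

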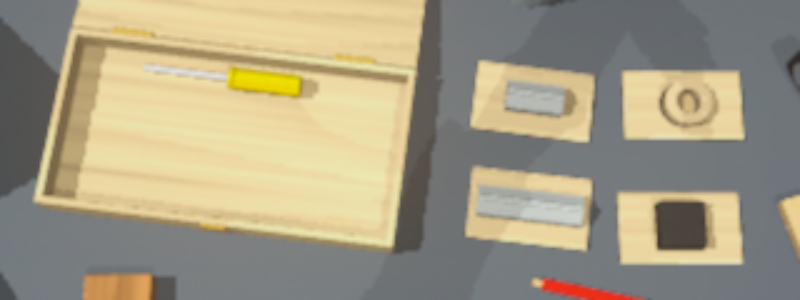

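All four are on their own tiles: short cap (535,98), disc (688,102), long cap (531,205) and pad (681,225) in the top crop. They are within about 4 mm of centre and square, and the screwdriver is still in the box at (265,80). Handing in.

```bash
python3 -c "
from workcell import manip
print(manip.hand_in())"
```

```text
the job is handed in; nothing more can be done
None
```

I handed the job in at about 40 s: both ridge caps, the sanding pad and the entrance disc lie on their own tiles, each measured within about 4 mm of centre and square, and the screwdriver is still in the box; the hand-in returned no verdict.

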